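# Rack the turned finials in staircase order

## Robot

A 7-joint arm with a two-finger parallel gripper is mounted at the origin on the work surface. World frame = base frame: x ahead of the robot, y to its left, z up, the work surface at z = 0. Lengths are in m, angles in degrees, forces in N, time in s.
With the tool pointing down it reaches from about 0.425 to 1.025 m from the base axis. Payload 9.4 kg.
Tool frame: the origin (TCP) lies midway between the tips of the shut fingers; the grasp point (between the pads) lies grip_depth behind it (grip_depth is the distance from the TCP to the grasp point, in m); z points along the fingers, y is the direction in which the jaws open and shut (so a half turn about z gives the same grasp; the last joint's range is limited). The gripper opens to 85 mm and grips with 20 to 120 N. Pads are 22 mm wide; open, the fingers measure 114 mm over their backs; the gripper's body (76 mm by 85 mm) begins 54 mm behind the grasp point. The pads swing forward as they close: fully open they stand 13 mm farther back than shut.
Start: joints at [-80.025, 34.337, -0.143, 91.639, 0.103, 54.024, -4.572], TCP at [0.18, 0.702, 0.231] pointing down, gripper open.
Joint ranges: [-147.43, 147.43], [-19.82, 112.94], [-74.19, 73.91], [6.32, 146.72], [-59.91, 239.91], [6.04, 106.73], [-150.56, 150.56]. Speed limits (degrees/s): [127.2, 127.2, 172.46, 172.46, 180, 180, 180].

## Interface

Orientations are given as a 3x3 rotation matrix whose columns are the frame's x, y, z axes.
In Python, from rig import get_obs, camera, finish_job, grip_depth gives the robot as it stands.
- The arm moves only by the tool jog_arm, never from a script. Its argument "deltas" is one flat list of numbers, 7 for each row, row after row: the finger opening in m, from 0 to 0.0854, then the shift along the tool's x, y, z in m, then the turn, a rotation vector about the tool's x, y, z in rad. In form: [gripper, dx, dy, dz, rx, ry, rz, gripper, dx, dy, dz, rx, ry, rz, ...]. A call has 1 to 8 rows; each row is the pose to reach, as a shift and turn from the pose commanded when the call began, along the tool's axes at that moment; what a row does not reach only later rows make up. A row lasts 1/12 s, in which the tool goes at most 41.7 mm and 7.16 degrees, less where a joint would pass 70% of its speed; a pose out of reach is approached as far as the arm can. A call with a gripper value outside its range is refused whole. The fingers move at their own pace and stop on an object; "squeeze" is the grip in N (left out, the last holds). Time passes only in rows, so rows that repeat a pose let the fingers close. It gives the time, the measured TCP pose, the force and the opening at its end, in the units of the state.
- get_obs(): the state, without advancing time (a new reading comes with each control period).
- camera(name): name is "scene" or "top" or "wrist"; returns a dict with "img" (480x640x3 uint8, red, green, blue), "intrinsics" (3x3 intrinsics, pixels), "distortion" ([k1, k2, p1, p2, k3] as OpenCV has them; the pictures are not rectified), "xyz" and "rotation" of the camera in the world; the wrist camera has in their place "tool_from_camera" (4x4, takes a point from camera to tool coordinates, whose origin is the TCP and whose axes are the flange's). Camera axes: x right, y down, z forward; pixel columns grow to the right and rows downward; lengths in m; the calibration is good to about 2 mm. A picture is of the moment at which its call begins: read the wrist's pose just before it. There is no depth.
- finish_job(): hands the job in, once; it reports no verdict.
The state is a dict: "clock": time; "q": joint angles; "qd": joint speeds; "effort": joint torques, N m; "ee_pos": TCP position; "orientation": TCP orientation; "contact_force": force on the tool from outside, world axes, zero at the start; "wrist_torque": the same for the moment, N m; "grip_width": finger opening in m.
Only numpy, scipy, OpenCV 4.12 (cv2) and the standard library are available. Lean on these libraries where they do the work, as an engineer would, in place of code of your own. Each camera call takes 0.05 s, during which the arm holds its last target.

## Task

The finials go to the fitter in staircase order. Move the four of them from their drying blocks into the empty finishing rack, one to a pocket, keeping the order of the row: the finial at the left end of the drying row (the robot's left) goes into the pocket next to the rack's red end block, its neighbour into the next pocket, and so on to the last at the white end. Leave all four standing upright on the pocket floors, released and still.

Things in the scene. Friction and masses are not known exactly. Their poses are not given: they have to be found in the camera images.
- finial_ash: turned finial of pale cream-coloured wood with a drum-shaped head and flat top, loose, standing upright at the start on the drying block of its own colour. 82 mm tall, head 36 mm in diameter from 50 to 76 mm above its underside; waist 22 mm and round foot 44 mm in diameter. The straight-sided head is the place to grip. About 0.09 kg. Origin: centre of the underside of the foot, z up along its axis
- finial_walnut: turned finial of very dark brown wood with a domed head, loose, standing upright at the start on the drying block of its own colour. 91 mm tall, head 34 mm in diameter from 48 to 76 mm above its underside; waist 22 mm and round foot 44 mm in diameter. The straight-sided head is the place to grip. About 0.09 kg. Origin: centre of the underside of the foot, z up along its axis
- finial_padauk: turned finial of deep red wood with a pointed spire on top, loose, standing upright at the start on the drying block of its own colour. 104 mm tall, head 32 mm in diameter from 48 to 74 mm above its underside, then a cone; waist 22 mm and round foot 44 mm in diameter. The straight-sided head is the place to grip. About 0.09 kg. Origin: centre of the underside of the foot, z up along its axis
- finial_teal: turned finial of blue-green stained wood with a small bead on top, loose, standing upright at the start on the drying block of its own colour. 96 mm tall, head 33 mm in diameter from 50 to 74 mm above its underside, then a small bead 22 mm wide; waist 22 mm and round foot 44 mm in diameter. The straight-sided head is the place to grip. About 0.09 kg. Origin: centre of the underside of the foot, z up along its axis
- block_ash: drying block under finial_ash at the start, of the same colour: a fixed square block 56 x 56 x 16 mm, its top 24 mm above the bench. Origin: centre of its underside (8 mm above the bench, on a flat grey board). The four blocks stand in a straight row 72 mm apart along their y axis; y points to the robot's left (within 9 degrees of world +y), so the block with the largest y is the left end of the row. They are not moved by the job and so keep the record of the order
- block_walnut: drying block under finial_walnut at the start, of the same colour: a fixed square block 56 x 56 x 16 mm, its top 24 mm above the bench. Origin: centre of its underside (8 mm above the bench, on a flat grey board). The four blocks stand in a straight row 72 mm apart along their y axis; y points to the robot's left (within 9 degrees of world +y), so the block with the largest y is the left end of the row. They are not moved by the job and so keep the record of the order
- block_padauk: drying block under finial_padauk at the start, of the same colour: a fixed square block 56 x 56 x 16 mm, its top 24 mm above the bench. Origin: centre of its underside (8 mm above the bench, on a flat grey board). The four blocks stand in a straight row 72 mm apart along their y axis; y points to the robot's left (within 9 degrees of world +y), so the block with the largest y is the left end of the row. They are not moved by the job and so keep the record of the order
- block_teal: drying block under finial_teal at the start, of the same colour: a fixed square block 56 x 56 x 16 mm, its top 24 mm above the bench. Origin: centre of its underside (8 mm above the bench, on a flat grey board). The four blocks stand in a straight row 72 mm apart along their y axis; y points to the robot's left (within 9 degrees of world +y), so the block with the largest y is the left end of the row. They are not moved by the job and so keep the record of the order
- rack: finishing rack: fixed plywood tray 80 x 296 mm (x, y) and 22 mm high, empty at the start, with one row of four pockets along its y axis (within 9 degrees of world +y). Pocket centres at x = 0, y = -108, -36, 36 and 108 mm in its frame; each pocket is 64 x 64 mm, walls 8 mm thick and 14 mm high, floor 8 mm above the bench. Origin: centre of its underside on the bench. The rack may lie nearer to the robot than the drying row or beyond it (rows at least 110 mm apart)
- red_end: red end block 80 x 26 x 30 mm (x, y, z), fixed at one end of the rack (either one; a white block of the same size is at the other end), centred at x = 0, y = +162 or -162 mm in the rack's frame. The pocket centres lie 54, 126, 198 and 270 mm from it. Origin: centre of its underside
There are look-alikes about, which are no part of the job. What is shaped like the finial_teal but orange or yellow is not meant.

How it is judged (in metres and radians):
At the end, for the whole second after the job is handed in: Each finial upright (within 0.12 rad), at rest on the floor of its own pocket (underside under 13 mm, within 13 mm across and 14 mm along of the pocket centre), in order from the red end block as the drying blocks of their colours stand from left (+y) to right (height (world z) of each of finial_ash, finial_walnut, finial_padauk, finial_teal below 0.013 m and angle between each of finial_ash, finial_walnut, finial_padauk, finial_teal's own z axis and vertical below 0.12 rad and linear speed of each of finial_ash, finial_walnut, finial_padauk, finial_teal below 0.02 m/s and angular speed of each of finial_ash, finial_walnut, finial_padauk, finial_teal below 0.2 rad/s and x of finial_ash in the frame of rack between -0.013 and 0.013 m and x of finial_walnut in the frame of rack between -0.013 and 0.013 m and x of finial_padauk in the frame of rack between -0.013 and 0.013 m and x of finial_teal in the frame of rack between -0.013 and 0.013 m and ((y of block_ash in the frame of block_walnut above 0.03 m and y of block_walnut in the frame of block_padauk above 0.03 m and y of block_padauk in the frame of block_teal above 0.03 m and horizontal distance between finial_ash and red_end between 0.04 and 0.068 m and horizontal distance between finial_walnut and red_end between 0.112 and 0.14 m and horizontal distance between finial_padauk and red_end between 0.184 and 0.212 m and horizontal distance between finial_teal and red_end between 0.256 and 0.284 m) or (y of block_ash in the frame of block_walnut above 0.03 m and y of block_walnut in the frame of block_teal above 0.03 m and y of block_teal in the frame of block_padauk above 0.03 m and horizontal distance between finial_ash and red_end between 0.04 and 0.068 m and horizontal distance between finial_walnut and red_end between 0.112 and 0.14 m and horizontal distance between finial_teal and red_end between 0.184 and 0.212 m and horizontal distance between finial_padauk and red_end between 0.256 and 0.284 m) or (y of block_ash in the frame of block_padauk above 0.03 m and y of block_padauk in the frame of block_walnut above 0.03 m and y of block_walnut in the frame of block_teal above 0.03 m and horizontal distance between finial_ash and red_end between 0.04 and 0.068 m and horizontal distance between finial_padauk and red_end between 0.112 and 0.14 m and horizontal distance between finial_walnut and red_end between 0.184 and 0.212 m and horizontal distance between finial_teal and red_end between 0.256 and 0.284 m) or (y of block_ash in the frame of block_padauk above 0.03 m and y of block_padauk in the frame of block_teal above 0.03 m and y of block_teal in the frame of block_walnut above 0.03 m and horizontal distance between finial_ash and red_end between 0.04 and 0.068 m and horizontal distance between finial_padauk and red_end between 0.112 and 0.14 m and horizontal distance between finial_teal and red_end between 0.184 and 0.212 m and horizontal distance between finial_walnut and red_end between 0.256 and 0.284 m) or (y of block_ash in the frame of block_teal above 0.03 m and y of block_teal in the frame of block_walnut above 0.03 m and y of block_walnut in the frame of block_padauk above 0.03 m and horizontal distance between finial_ash and red_end between 0.04 and 0.068 m and horizontal distance between finial_teal and red_end between 0.112 and 0.14 m and horizontal distance between finial_walnut and red_end between 0.184 and 0.212 m and horizontal distance between finial_padauk and red_end between 0.256 and 0.284 m) or (y of block_ash in the frame of block_teal above 0.03 m and y of block_teal in the frame of block_padauk above 0.03 m and y of block_padauk in the frame of block_walnut above 0.03 m and horizontal distance between finial_ash and red_end between 0.04 and 0.068 m and horizontal distance between finial_teal and red_end between 0.112 and 0.14 m and horizontal distance between finial_padauk and red_end between 0.184 and 0.212 m and horizontal distance between finial_walnut and red_end between 0.256 and 0.284 m) or (y of block_walnut in the frame of block_ash above 0.03 m and y of block_ash in the frame of block_padauk above 0.03 m and y of block_padauk in the frame of block_teal above 0.03 m and horizontal distance between finial_walnut and red_end between 0.04 and 0.068 m and horizontal distance between finial_ash and red_end between 0.112 and 0.14 m and horizontal distance between finial_padauk and red_end between 0.184 and 0.212 m and horizontal distance between finial_teal and red_end between 0.256 and 0.284 m) or (y of block_walnut in the frame of block_ash above 0.03 m and y of block_ash in the frame of block_teal above 0.03 m and y of block_teal in the frame of block_padauk above 0.03 m and horizontal distance between finial_walnut and red_end between 0.04 and 0.068 m and horizontal distance between finial_ash and red_end between 0.112 and 0.14 m and horizontal distance between finial_teal and red_end between 0.184 and 0.212 m and horizontal distance between finial_padauk and red_end between 0.256 and 0.284 m) or (y of block_walnut in the frame of block_padauk above 0.03 m and y of block_padauk in the frame of block_ash above 0.03 m and y of block_ash in the frame of block_teal above 0.03 m and horizontal distance between finial_walnut and red_end between 0.04 and 0.068 m and horizontal distance between finial_padauk and red_end between 0.112 and 0.14 m and horizontal distance between finial_ash and red_end between 0.184 and 0.212 m and horizontal distance between finial_teal and red_end between 0.256 and 0.284 m) or (y of block_walnut in the frame of block_padauk above 0.03 m and y of block_padauk in the frame of block_teal above 0.03 m and y of block_teal in the frame of block_ash above 0.03 m and horizontal distance between finial_walnut and red_end between 0.04 and 0.068 m and horizontal distance between finial_padauk and red_end between 0.112 and 0.14 m and horizontal distance between finial_teal and red_end between 0.184 and 0.212 m and horizontal distance between finial_ash and red_end between 0.256 and 0.284 m) or (y of block_walnut in the frame of block_teal above 0.03 m and y of block_teal in the frame of block_ash above 0.03 m and y of block_ash in the frame of block_padauk above 0.03 m and horizontal distance between finial_walnut and red_end between 0.04 and 0.068 m and horizontal distance between finial_teal and red_end between 0.112 and 0.14 m and horizontal distance between finial_ash and red_end between 0.184 and 0.212 m and horizontal distance between finial_padauk and red_end between 0.256 and 0.284 m) or (y of block_walnut in the frame of block_teal above 0.03 m and y of block_teal in the frame of block_padauk above 0.03 m and y of block_padauk in the frame of block_ash above 0.03 m and horizontal distance between finial_walnut and red_end between 0.04 and 0.068 m and horizontal distance between finial_teal and red_end between 0.112 and 0.14 m and horizontal distance between finial_padauk and red_end between 0.184 and 0.212 m and horizontal distance between finial_ash and red_end between 0.256 and 0.284 m) or (y of block_padauk in the frame of block_ash above 0.03 m and y of block_ash in the frame of block_walnut above 0.03 m and y of block_walnut in the frame of block_teal above 0.03 m and horizontal distance between finial_padauk and red_end between 0.04 and 0.068 m and horizontal distance between finial_ash and red_end between 0.112 and 0.14 m and horizontal distance between finial_walnut and red_end between 0.184 and 0.212 m and horizontal distance between finial_teal and red_end between 0.256 and 0.284 m) or (y of block_padauk in the frame of block_ash above 0.03 m and y of block_ash in the frame of block_teal above 0.03 m and y of block_teal in the frame of block_walnut above 0.03 m and horizontal distance between finial_padauk and red_end between 0.04 and 0.068 m and horizontal distance between finial_ash and red_end between 0.112 and 0.14 m and horizontal distance between finial_teal and red_end between 0.184 and 0.212 m and horizontal distance between finial_walnut and red_end between 0.256 and 0.284 m) or (y of block_padauk in the frame of block_walnut above 0.03 m and y of block_walnut in the frame of block_ash above 0.03 m and y of block_ash in the frame of block_teal above 0.03 m and horizontal distance between finial_padauk and red_end between 0.04 and 0.068 m and horizontal distance between finial_walnut and red_end between 0.112 and 0.14 m and horizontal distance between finial_ash and red_end between 0.184 and 0.212 m and horizontal distance between finial_teal and red_end between 0.256 and 0.284 m) or (y of block_padauk in the frame of block_walnut above 0.03 m and y of block_walnut in the frame of block_teal above 0.03 m and y of block_teal in the frame of block_ash above 0.03 m and horizontal distance between finial_padauk and red_end between 0.04 and 0.068 m and horizontal distance between finial_walnut and red_end between 0.112 and 0.14 m and horizontal distance between finial_teal and red_end between 0.184 and 0.212 m and horizontal distance between finial_ash and red_end between 0.256 and 0.284 m) or (y of block_padauk in the frame of block_teal above 0.03 m and y of block_teal in the frame of block_ash above 0.03 m and y of block_ash in the frame of block_walnut above 0.03 m and horizontal distance between finial_padauk and red_end between 0.04 and 0.068 m and horizontal distance between finial_teal and red_end between 0.112 and 0.14 m and horizontal distance between finial_ash and red_end between 0.184 and 0.212 m and horizontal distance between finial_walnut and red_end between 0.256 and 0.284 m) or (y of block_padauk in the frame of block_teal above 0.03 m and y of block_teal in the frame of block_walnut above 0.03 m and y of block_walnut in the frame of block_ash above 0.03 m and horizontal distance between finial_padauk and red_end between 0.04 and 0.068 m and horizontal distance between finial_teal and red_end between 0.112 and 0.14 m and horizontal distance between finial_walnut and red_end between 0.184 and 0.212 m and horizontal distance between finial_ash and red_end between 0.256 and 0.284 m) or (y of block_teal in the frame of block_ash above 0.03 m and y of block_ash in the frame of block_walnut above 0.03 m and y of block_walnut in the frame of block_padauk above 0.03 m and horizontal distance between finial_teal and red_end between 0.04 and 0.068 m and horizontal distance between finial_ash and red_end between 0.112 and 0.14 m and horizontal distance between finial_walnut and red_end between 0.184 and 0.212 m and horizontal distance between finial_padauk and red_end between 0.256 and 0.284 m) or (y of block_teal in the frame of block_ash above 0.03 m and y of block_ash in the frame of block_padauk above 0.03 m and y of block_padauk in the frame of block_walnut above 0.03 m and horizontal distance between finial_teal and red_end between 0.04 and 0.068 m and horizontal distance between finial_ash and red_end between 0.112 and 0.14 m and horizontal distance between finial_padauk and red_end between 0.184 and 0.212 m and horizontal distance between finial_walnut and red_end between 0.256 and 0.284 m) or (y of block_teal in the frame of block_walnut above 0.03 m and y of block_walnut in the frame of block_ash above 0.03 m and y of block_ash in the frame of block_padauk above 0.03 m and horizontal distance between finial_teal and red_end between 0.04 and 0.068 m and horizontal distance between finial_walnut and red_end between 0.112 and 0.14 m and horizontal distance between finial_ash and red_end between 0.184 and 0.212 m and horizontal distance between finial_padauk and red_end between 0.256 and 0.284 m) or (y of block_teal in the frame of block_walnut above 0.03 m and y of block_walnut in the frame of block_padauk above 0.03 m and y of block_padauk in the frame of block_ash above 0.03 m and horizontal distance between finial_teal and red_end between 0.04 and 0.068 m and horizontal distance between finial_walnut and red_end between 0.112 and 0.14 m and horizontal distance between finial_padauk and red_end between 0.184 and 0.212 m and horizontal distance between finial_ash and red_end between 0.256 and 0.284 m) or (y of block_teal in the frame of block_padauk above 0.03 m and y of block_padauk in the frame of block_ash above 0.03 m and y of block_ash in the frame of block_walnut above 0.03 m and horizontal distance between finial_teal and red_end between 0.04 and 0.068 m and horizontal distance between finial_padauk and red_end between 0.112 and 0.14 m and horizontal distance between finial_ash and red_end between 0.184 and 0.212 m and horizontal distance between finial_walnut and red_end between 0.256 and 0.284 m) or (y of block_teal in the frame of block_padauk above 0.03 m and y of block_padauk in the frame of block_walnut above 0.03 m and y of block_walnut in the frame of block_ash above 0.03 m and horizontal distance between finial_teal and red_end between 0.04 and 0.068 m and horizontal distance between finial_padauk and red_end between 0.112 and 0.14 m and horizontal distance between finial_walnut and red_end between 0.184 and 0.212 m and horizontal distance between finial_ash and red_end between 0.256 and 0.284 m))); the robot touches nothing.
It also fails if it takes over 112 s, if anything falls off the work surface, if the arm or the gripper's body presses on something with over 40 N, if the wrist force passes 120 N, or if a joint passes its speed limit or range.

## Working session

There is one attempt and no reset: what is moved stays moved. The work goes in short steps, Python scripts to look and compute and a tool call to move; the robot and the scene stay as the last step left them, time stands still between calls to the robot, and variables do not carry over. Pictures are saved under pics/ and viewed, and the job is handed in when it is done.

Besides the shell and the picture viewer there is one more tool, called after "Call:" as name(argument=value, ...), one argument or row to a line, values as JSON. jog_arm: Moves the arm, as the interface text tells. Its arguments: {"type":"object","properties":{"deltas":{"type":"array","items":{"type":"number"}},"squeeze":{"type":"number"}},"required":["deltas"]}

```bash
mkdir -p pics; ls
python3 - <<'E'
from rig import get_obs, camera, grip_depth
import cv2
print(get_obs(), grip_depth)
for n in("scene","top"):
    c=camera(n); cv2.imwrite(f"pics/{n}0.png",c["img"][:,:,::-1]); print(n,{k:v for k,v in c.items() if k!="img"})
E
```

```text
pics
{'clock': 0.0, 'q': array([-80.02613257,  34.38825431,  -0.14620099,  91.68176197,
         0.106934  ,  54.02502212,  -4.57108429]), 'qd': array([ 0.01835984,  0.03166959, -0.03120775,  0.05896964,  0.10133509,
        0.06730517,  0.03676784]), 'effort': array([-1.50996122e-03, -7.76449227e+01,  1.56468853e+00, -2.57996517e+01,
        1.23923706e-02,  9.05682275e-03,  3.05983735e-05]), 'ee_pos': array([0.17982137, 0.70183977, 0.23036457]), 'orientation': array([[-9.68750739e-01,  2.48036205e-01, -2.15266524e-04],
       [ 2.48036218e-01,  9.68749365e-01, -1.64379461e-03],
       [-1.99181267e-04, -1.64582113e-03, -9.99998626e-01]]), 'contact_force': array([0.2986898 , 0.23479993, 0.4225523 ]), 'wrist_torque': array([-0.03775755, -0.01373301,  0.01326715]), 'grip_width': 0.08529313705049342} 0.0187
scene {'intrinsics': array([[468.87801653,   0.        , 320.09914541],
       [  0.        , 468.87801653, 239.05397366],
       [  0.        ,   0.        ,   1.        ]]), 'distortion': array([-0.05110935,  0.        ,  0.        ,  0.        ,  0.        ]), 'xyz': array([1.04610091, 0.33162157, 0.4348897 ]), 'rotation': array([[-0.4981838 ,  0.50404757, -0.70551325],
       [ 0.86686246,  0.27167154, -0.41802398],
       [-0.01903609, -0.81983573, -0.57228228]])}
top {'intrinsics': array([[437.03983548,   0.        , 318.37075132],
       [  0.        , 437.03983548, 234.61710147],
       [  0.        ,   0.        ,   1.        ]]), 'distortion': array([0.01647447, 0.        , 0.        , 0.        , 0.        ]), 'xyz': array([0.52861392, 0.04196925, 0.69819152]), 'rotation': array([[-0.00378499, -0.99615115,  0.08757033],
       [-0.99981653,  0.00541411,  0.01837363],
       [-0.01877703, -0.08748472, -0.99598888]])}
```

View pics/scene0.png

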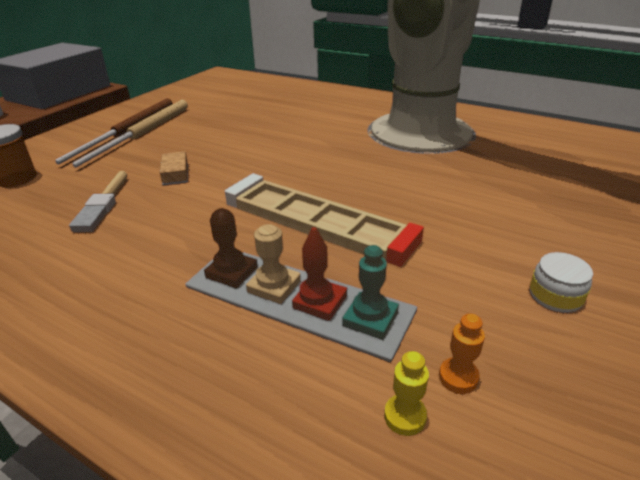

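View pics/top0.png

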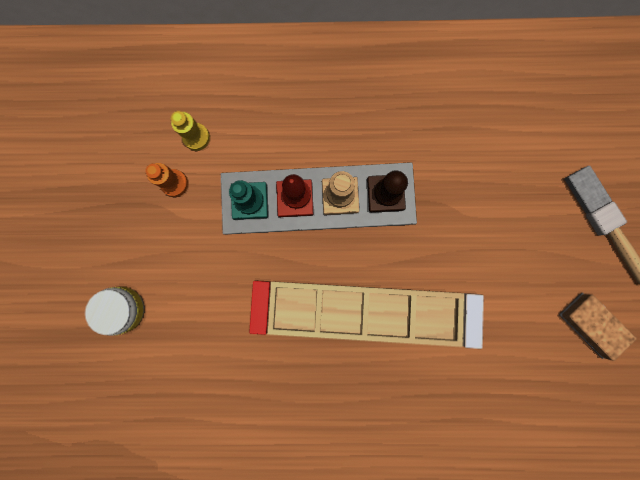

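Scene: the drying row in the top view, left to right (left in the image is +y): teal (248,200), padauk (295,197), ash (340,195), walnut (387,193). The rack is nearer the robot. Its red end is at (260,308), on the +y side, and the white end is at (474,321). The look-alikes are orange (167,180) and yellow (190,130). Next I enlarge and measure.

Run:
```python
import cv2
im=cv2.imread("pics/top0.png")
cv2.imwrite("pics/topA.png",cv2.resize(im[155:240,215:425],None,fx=3.8,fy=3.8,interpolation=cv2.INTER_CUBIC))
cv2.imwrite("pics/topB.png",cv2.resize(im[270:355,240:495],None,fx=3.1,fy=3.1,interpolation=cv2.INTER_CUBIC))
```

```text
(no output)
```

View pics/topA.png

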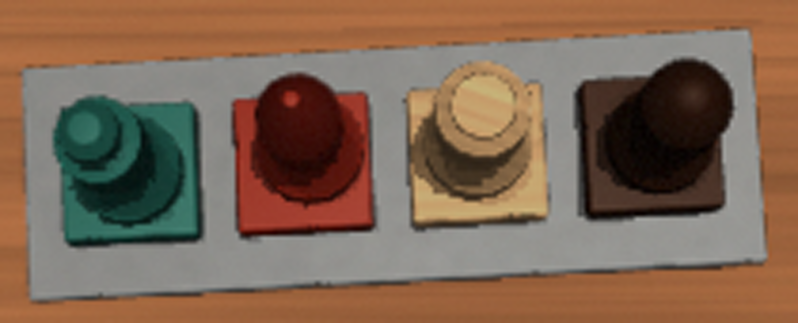

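View pics/topB.png

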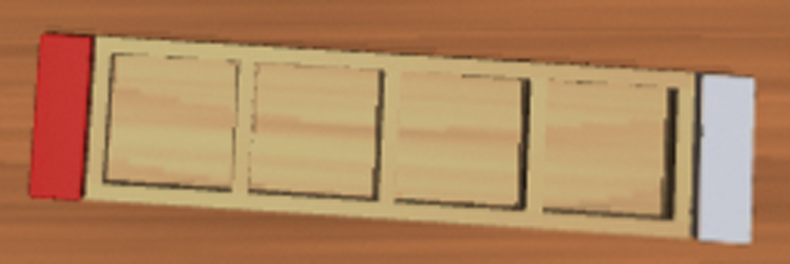

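```bash
cat > h.py <<'E'
import numpy as np, cv2
from rig import get_obs, camera
def ray(c,uv):
    p=cv2.undistortPoints(np.array(uv,float).reshape(-1,1,2),c["intrinsics"],c["distortion"]).reshape(-1,2)
    d=np.c_[p,np.ones(len(p))]@np.array(c["rotation"]).T
    return np.array(c["xyz"]),d
def onz(c,uv,z):
    o,d=ray(c,uv); return o+d*((z-o[2])/d[:,2])[:,None]
E
python3 - <<'E'
from h import *
t=camera("top"); s=camera("scene"); np.set_printoptions(precision=4,suppress=True)
def blob(im,lo,hi,roi):
    hsv=cv2.cvtColor(im,cv2.COLOR_RGB2HSV); m=cv2.inRange(hsv,lo,hi)
    k=np.zeros_like(m); x0,y0,x1,y1=roi; k[y0:y1,x0:x1]=m[y0:y1,x0:x1]
    cs=max(cv2.findContours(k,0,2)[0],key=cv2.contourArea); return cs
r=blob(t["img"],(0,190,120),(8,255,255),(240,270,280,345)); w=blob(t["img"],(0,0,150),(179,60,255),(455,280,495,355))
P=[]
for n,c in(("red",r),("white",w)):
    b=cv2.minAreaRect(c); print(n,b, onz(t,[b[0]],.03)); P.append(onz(t,[b[0]],.03)[0])
# corners of the rack top (z=.022) at red/white ends skip; A-crop features
A=lambda u,v:(215+(u+.5)/3.8-.5,155+(v+.5)/3.8-.5)
B=lambda u,v:(240+(u+.5)/3.1-.5,270+(v+.5)/3.1-.5)
R=(P[0]+P[1])/2; d=(P[0]-P[1]); print("dist",np.linalg.norm(d),"center",R); d/=np.linalg.norm(d)
print("yaxis",d, "ang",np.degrees(np.arctan2(-d[0],d[1])))
for i,k in enumerate((54,126,198,270)): print("pocket",i,P[0]-d*k)
# pocket top-rim openings by hand from the crop (z=.022)
for q in ([(112,53),(240,61),(233,190),(106,184)],[(254,63),(383,70),(377,199),(249,191)],[(400,72),(528,79),(523,208),(395,200)],[(547,79),(678,88),(671,217),(542,208)]):
    print("rim",onz(t,[B(*p) for p in q],.022).mean(0)[:2])
# blocks: lower corners by hand (z=.024)
for n,br,bl,tr in (("teal",(201,238),(68,244),(193,104)),("pad",(372,227),(242,235),(367,95)),("ash",(546,217),(414,225),(541,86)),("wal",(722,206),(590,214),None)):
    q=onz(t,[A(*br),A(*bl)],.024); e=q[0]-q[1]; e/=np.linalg.norm(e); up=np.cross([0,0,1],e); c=(q[0]+q[1])/2+up*.028
    print(n,"block",c[:2], "w",np.linalg.norm(q[0]-q[1]))
for n,p,z in(("teal",(88,132),.024+.087),("ash",(483,106),.106),("wal",(688,103),.024+.074),("pad",(297,118),.024+.065)):
    print(n,"head",onz(t,[A(*p)],z)[0])
for n,p,z in(("teal",(373,249),.024+.088),("ash",(267.5,230),.106),("wal",(222,219),.024+.074),("pad",(314.5,230),.128)):
    print(n,"scene head",onz(s,[p],z)[0])
E
```

```text
red ((259.0885314941406, 307.31915283203125), (16.7280216217041, 52.77677917480469), 4.289153099060059) [[0.4772 0.1446 0.03  ]]
white ((473.9521484375, 320.9622497558594), (17.116859436035156, 53.959556579589844), 1.3971810340881348) [[ 0.4565 -0.1778  0.03  ]]
dist 0.3230941561751858 center [ 0.4669 -0.0166  0.03  ]
yaxis [0.0641 0.9979 0.    ] ang -3.677443137719088
pocket 0 [ -2.9863 -53.7442   0.03  ]
pocket 1 [  -7.6043 -125.596     0.03  ]
pocket 2 [ -12.2224 -197.4477    0.03  ]
pocket 3 [ -16.8404 -269.2995    0.03  ]
rim [0.474  0.0901]
rim [0.4696 0.0196]
rim [ 0.4651 -0.0519]
rim [ 0.4611 -0.124 ]
teal block [0.6424 0.1619] w 0.05467178951973254
pad block [0.646  0.0916] w 0.053376403446851343
ash block [0.6497 0.0207] w 0.05403893343521969
wal block [ 0.6538 -0.0511] w 0.05382384322513869
teal head [0.6428 0.1626 0.111 ]
ash head [0.6523 0.0205 0.106 ]
wal head [ 0.6545 -0.0546  0.098 ]
pad head [0.6519 0.0891 0.089 ]
teal scene head [0.6363 0.1601 0.112 ]
ash scene head [0.6549 0.0227 0.106 ]
wal scene head [ 0.6527 -0.0548  0.098 ]
pad scene head [0.6548 0.0924 0.128 ]
```

Two views agree to within a few mm. Order from the left is teal, padauk, ash, walnut, so from the red end the pockets go teal, padauk, ash, walnut. The centres are about (0.474,0.091), (0.469,0.019), (0.4645,-0.053) and (0.460,-0.125). I'll grip with the jaws along world x, so the neighbours stay clear.

Call:
jog_arm(
  deltas=[0.085, -0.033, -0.023, 0, 0, 0, 0.075, 0.085, -0.066, -0.046, 0, 0, 0, 0.15, 0.085, -0.099, -0.069, 0, 0, 0, 0.225, 0.085, -0.132, -0.092, 0, 0, 0, 0.3, 0.085, -0.165, -0.115, 0, 0, 0, 0.375, 0.085, -0.198, -0.138, 0, 0, 0, 0.45, 0.085, -0.231, -0.161, 0, 0, 0, 0.525, 0.085, -0.264, -0.184, 0, 0, 0, 0.6],
)

```text
clock: 0.87
ee_pos: [0.3909, 0.4569, 0.2314]
orientation: [[-0.657, 0.754, 0.0], [0.754, 0.657, 0.0], [0.0, 0.0, -1.0]]
contact_force: [0.5, 0.7, -0.4]
grip_width: 0.0852
```

Call:
jog_arm(
  deltas=[0.085, -0.04, 0, 0, 0, 0, 0.09, 0.085, -0.08, 0, 0, 0, 0, 0.18, 0.085, -0.12, 0, 0, 0, 0, 0.27, 0.085, -0.16, 0, 0, 0, 0, 0.36, 0.085, -0.2, -0.001, 0, 0, 0, 0.45, 0.085, -0.24, -0.002, 0, 0, 0, 0.54, 0.085, -0.28, -0.003, 0, 0, 0, 0.63, 0.085, -0.318, -0.004, 0, 0, 0, 0.72],
)

```text
clock: 1.53
ee_pos: [0.5979, 0.2149, 0.2314]
orientation: [[0.005, 1.0, 0.0], [1.0, -0.005, 0.0], [0.0, 0.0, -1.0]]
contact_force: [0.7, 0.1, -0.4]
grip_width: 0.0851
```

Call:
jog_arm(
  deltas=[0.085, -0.025, 0.021, 0, 0, 0, 0, 0.085, -0.044, 0.036, 0, 0, 0, 0, 0.085, -0.053, 0.044, 0, 0, 0, 0, 0.085, -0.053, 0.044, 0, 0, 0, 0],
)

```text
clock: 1.87
ee_pos: [0.6422, 0.1609, 0.2312]
orientation: [[0.004, 1.0, 0.001], [1.0, -0.004, -0.001], [-0.001, 0.001, -1.0]]
contact_force: [0.5, -0.4, -0.4]
grip_width: 0.085
```

```bash
cat >> h.py <<'E'
def wrist():
    o=get_obs(); c=camera("wrist"); T=np.eye(4); T[:3,:3]=o["orientation"]; T[:3,3]=o["ee_pos"]
    W=T@np.array(c["tool_from_camera"]); c["xyz"]=W[:3,3]; c["rotation"]=W[:3,:3]; return o,c
def px(c,P):
    R=np.array(c["rotation"]).T; t=-R@np.array(c["xyz"])
    return cv2.projectPoints(np.array(P,float),cv2.Rodrigues(R)[0],t,c["intrinsics"],c["distortion"])[0].reshape(-1,2)
E
python3 - <<'E'
from h import *
o,c=wrist(); print(o["ee_pos"],o["grip_width"],c["xyz"])
im=c["img"][:,:,::-1].copy()
for p in [(.642,.162,.12),(.642,.162,.024),(.649,.0915,.128),(.649,.0915,.024),(.652,.021,.106)]:
    u=px(c,[p])[0]; print(p,u); cv2.drawMarker(im,tuple(int(x) for x in u),(255,0,255),0,12,1)
cv2.imwrite("pics/w1.png",im)
E
```

```text
[0.64215998 0.16092737 0.23124053] 0.08503594961854705 [0.64316697 0.22997184 0.37295488]
(0.642, 0.162, 0.12) [309.74522913 238.57939301]
(0.642, 0.162, 0.024) [310.105965  212.6061736]
(0.649, 0.0915, 0.128) [319.49171907 332.97848564]
(0.649, 0.0915, 0.024) [317.27192458 281.2463578 ]
(0.652, 0.021, 0.106) [322.07495142 392.72703498]
```

View pics/w1.png

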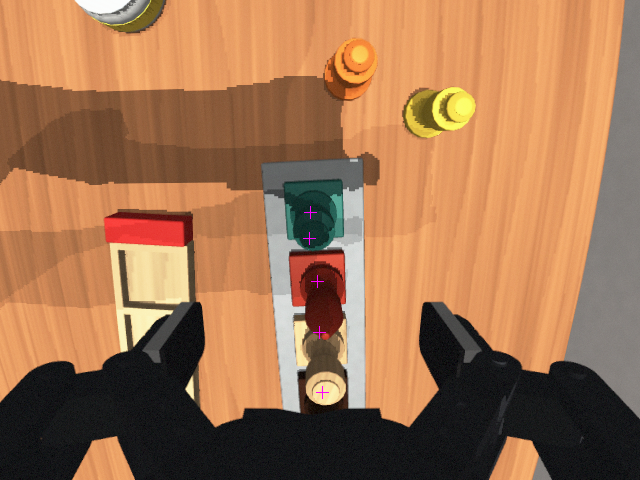

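The wrist view shows the teal finial's bead at (314,238) and the padauk tip near (325,325), matching the predictions to about 2 mm. Orange (357,55) and yellow (455,105) are the look-alikes and stand off the board. The teal one stands on the teal block, so it is the right one. Descending.

Call:
jog_arm(
  deltas=[0.085, 0.001, 0.002, 0.03, 0, 0, 0, 0.085, 0.001, 0.002, 0.065, 0, 0, 0, 0.085, 0.001, 0.002, 0.1, 0, 0, 0, 0.085, 0.001, 0.002, 0.135, 0, 0, 0, 0.085, 0.001, 0.002, 0.155, 0, 0, 0, 0.085, 0.001, 0.002, 0.165, 0, 0, 0, 0.085, 0.001, 0.002, 0.165, 0, 0, 0, 0.05, 0.001, 0.002, 0.165, 0, 0, 0],
  squeeze=40,
)

```text
clock: 2.58
ee_pos: [0.6425, 0.1662, 0.0668]
orientation: [[-0.001, 1.0, -0.0], [1.0, 0.001, 0.0], [0.0, -0.0, -1.0]]
contact_force: [0.4, 0.0, -0.1]
grip_width: 0.0747
```

Call:
jog_arm(
  deltas=[0.02, 0, 0, 0, 0, 0, 0, 0.02, 0, 0, 0, 0, 0, 0, 0.02, 0, 0, 0, 0, 0, 0, 0.02, 0, 0, 0, 0, 0, 0, 0.02, 0, 0, 0, 0, 0, 0, 0.02, 0, 0, 0, 0, 0, 0],
  squeeze=40,
)

```text
clock: 3.08
ee_pos: [0.6435, 0.1652, 0.0678]
orientation: [[0.0, 1.0, 0.002], [1.0, -0.0, 0.001], [0.001, 0.002, -1.0]]
contact_force: [-1.3, 0.2, 7.1]
grip_width: 0.0318
```

Run:
```python
from h import *
o,c=wrist(); print(o["ee_pos"],o["grip_width"],o["contact_force"])
cv2.imwrite("pics/w2.png",c["img"][:,:,::-1])
t=camera("top");cv2.imwrite("pics/t2.png",cv2.resize(t["img"][100:300,150:450,::-1],None,fx=2.5,fy=2.5))
```

```text
[0.64350957 0.16517205 0.06780564] 0.03181072090886222 [-1.34180652  0.20462674  7.09934642]
```

View pics/w2.png

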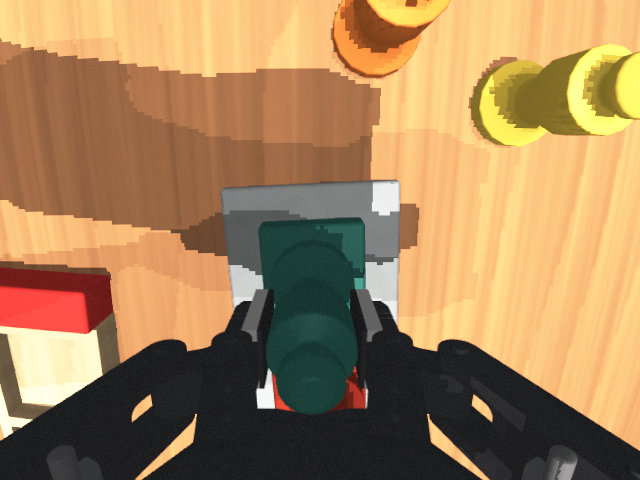

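Teal is gripped (the head fills the pads, width 31.8 mm). Lifting and carrying it to pocket 1.

Call:
jog_arm(
  deltas=[0.02, 0, 0, -0.015, 0, 0, 0, 0.02, 0, 0, -0.035, 0, 0, 0, 0.02, 0, 0, -0.05, 0, 0, 0, 0.02, -0.007, -0.017, -0.06, 0, 0, 0, 0.02, -0.019, -0.045, -0.06, 0, 0, 0, 0.02, -0.031, -0.073, -0.06, 0, 0, 0, 0.02, -0.043, -0.101, -0.06, 0, 0, 0, 0.02, -0.054, -0.128, -0.06, 0, 0, 0],
)

```text
clock: 3.85
ee_pos: [0.5133, 0.1102, 0.1269]
orientation: [[0.0, 1.0, 0.001], [1.0, -0.0, 0.0], [0.0, 0.001, -1.0]]
contact_force: [-0.4, -0.0, -1.4]
grip_width: 0.0322
```

Call:
jog_arm(
  deltas=[0.02, -0.01, -0.024, 0, 0, 0, 0, 0.02, -0.015, -0.036, 0, 0, 0, 0, 0.02, -0.0175, -0.041, 0, 0, 0, 0, 0.02, -0.0175, -0.041, 0, 0, 0, 0, 0.02, -0.0175, -0.041, 0, 0, 0, 0],
)

```text
clock: 4.27
ee_pos: [0.475, 0.0938, 0.1268]
orientation: [[-0.0, 1.0, 0.002], [1.0, 0.0, 0.001], [0.001, 0.002, -1.0]]
contact_force: [0.5, -0.6, 0.1]
grip_width: 0.0318
```

Run:
```python
from h import *
o,c=wrist(); print(o["ee_pos"],o["grip_width"],o["contact_force"])
cv2.imwrite("pics/w3.png",c["img"][:,:,::-1])
t=camera("top");cv2.imwrite("pics/t3.png",cv2.resize(t["img"][150:360,200:500,::-1],None,fx=2.5,fy=2.5))
t=camera("scene");cv2.imwrite("pics/s3.png",cv2.resize(t["img"][150:360,150:450,::-1],None,fx=2.5,fy=2.5))
```

```text
[0.47503074 0.09376895 0.12675992] 0.03180977857915006 [ 0.52754602 -0.5618427   0.11747838]
```

View pics/w3.png

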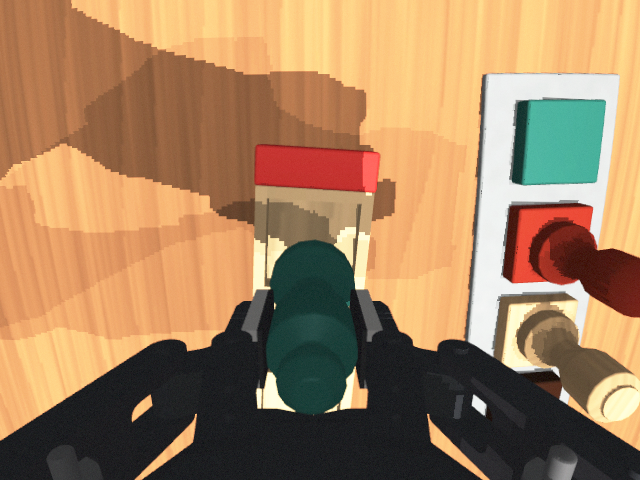

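View pics/s3.png

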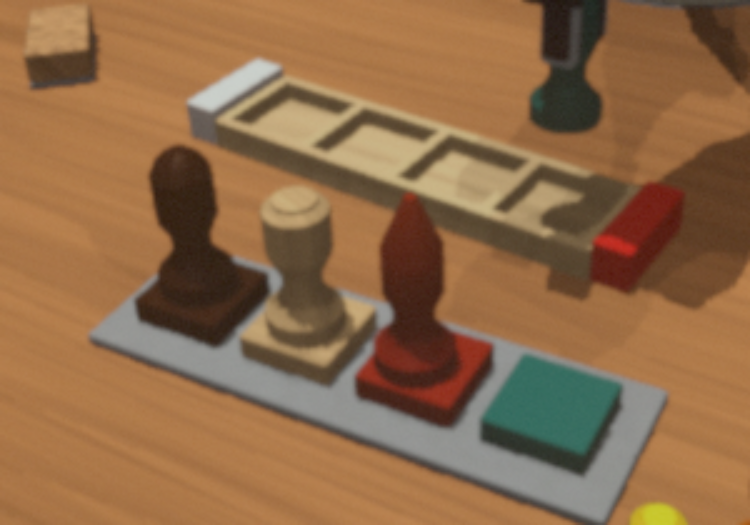

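Teal hangs upright over pocket 1 and its block is empty. Lowering and releasing.

Call:
jog_arm(
  deltas=[0.02, 0, 0, 0.025, 0, 0, 0, 0.02, 0, 0, 0.05, 0, 0, 0, 0.02, 0, 0, 0.065, 0, 0, 0, 0.02, 0, 0, 0.071, 0, 0, 0, 0.02, 0, 0, 0.074, 0, 0, 0, 0.02, 0, 0, 0.074, 0, 0, 0, 0.045, 0, 0, 0.074, 0, 0, 0, 0.06, 0, 0, 0.074, 0, 0, 0],
)

```text
clock: 5.08
ee_pos: [0.4744, 0.0935, 0.0529]
orientation: [[-0.0, 1.0, 0.001], [1.0, 0.0, 0.0], [0.0, 0.001, -1.0]]
contact_force: [-0.2, -1.3, 0.3]
grip_width: 0.055
```

Call:
jog_arm(
  deltas=[0.075, 0, 0, 0, 0, 0, 0, 0.085, 0, 0, 0, 0, 0, 0, 0.085, 0, 0, 0, 0, 0, 0, 0.085, 0, 0, -0.03, 0, 0, 0, 0.085, 0, 0, -0.065, 0, 0, 0, 0.085, 0, 0, -0.1, 0, 0, 0, 0.085, 0, 0, -0.125, 0, 0, 0, 0.085, 0, 0, -0.13, 0, 0, 0],
)

```text
clock: 5.75
ee_pos: [0.4752, 0.0935, 0.1861]
orientation: [[0.0, 1.0, 0.005], [1.0, -0.0, 0.002], [0.002, 0.005, -1.0]]
contact_force: [0.3, 0.6, 0.1]
grip_width: 0.0852
```

Run:
```python
from h import *
o,c=wrist(); print(o["ee_pos"],o["grip_width"],o["contact_force"])
im=c["img"][:,:,::-1].copy()
for p in [(.474,.091,.104),(.474,.091,.008),(.650,.0915,.128),(.650,.0915,.024),(.652,.021,.106)]:
    u=px(c,[p])[0]; cv2.drawMarker(im,tuple(int(x) for x in u),(255,0,255),0,12,1)
cv2.imwrite("pics/w4.png",im)
t=camera("top");cv2.imwrite("pics/t4.png",cv2.resize(t["img"][150:360,200:500,::-1],None,fx=2.5,fy=2.5))
```

```text
[0.4751859  0.09354674 0.18609558] 0.08517140347365189 [0.29116653 0.61506954 0.09052308]
```

View pics/w4.png

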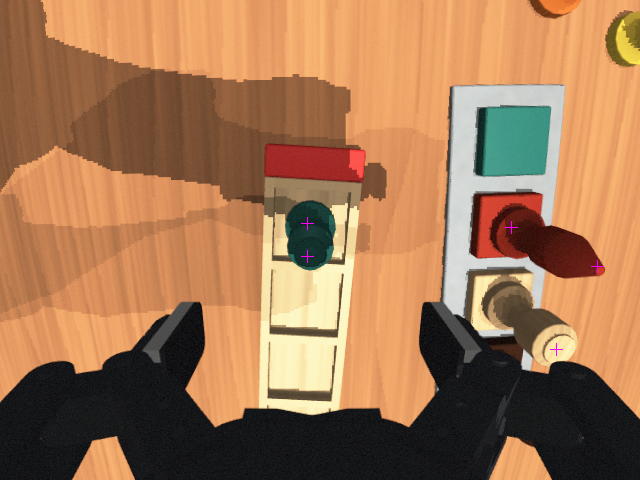

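Teal stands centred in pocket 1 at (310,235), matching the predicted markers. The padauk tip is at (600,268), also as predicted. Next, padauk.

Call:
jog_arm(
  deltas=[0.085, 0, 0.02, 0, 0, 0, 0, 0.085, 0, 0.055, 0, 0, 0, 0, 0.085, 0, 0.09, 0, 0, 0, 0, 0.085, -0.001, 0.125, 0, 0, 0, 0, 0.085, -0.001, 0.155, 0, 0, 0, 0, 0.085, -0.001, 0.172, 0, 0, 0, 0, 0.085, -0.001, 0.177, 0, 0, 0, 0, 0.085, -0.001, 0.177, 0, 0, 0, 0],
)

```text
clock: 6.52
ee_pos: [0.6508, 0.092, 0.1799]
orientation: [[0.0, 1.0, -0.002], [1.0, -0.0, -0.001], [-0.001, -0.002, -1.0]]
contact_force: [-0.0, -0.4, 0.7]
grip_width: 0.0846
```

Call:
jog_arm(
  deltas=[0.085, 0, 0, 0.02, 0, 0, 0, 0.085, 0, 0, 0.05, 0, 0, 0, 0.085, 0, 0, 0.08, 0, 0, 0, 0.085, 0, 0, 0.105, 0, 0, 0, 0.085, 0, 0, 0.115, 0, 0, 0, 0.085, 0, 0, 0.117, 0, 0, 0, 0.085, 0, 0, 0.117, 0, 0, 0, 0.05, 0, 0, 0.117, 0, 0, 0],
)

```text
clock: 7.18
ee_pos: [0.651, 0.0923, 0.0665]
orientation: [[0.0, 1.0, 0.001], [1.0, -0.0, 0.0], [0.0, 0.001, -1.0]]
contact_force: [0.5, -0.5, 0.2]
grip_width: 0.0752
```

Call:
jog_arm(
  deltas=[0.02, 0, 0, 0, 0, 0, 0, 0.02, 0, 0, 0, 0, 0, 0, 0.02, 0, 0, 0, 0, 0, 0, 0.02, 0, 0, 0, 0, 0, 0, 0.02, 0, 0, 0, 0, 0, 0, 0.02, 0, 0, 0, 0, 0, 0],
)

```text
clock: 7.68
ee_pos: [0.6513, 0.0924, 0.0663]
orientation: [[0.0, 1.0, 0.001], [1.0, -0.0, 0.0], [0.0, 0.001, -1.0]]
contact_force: [-1.0, 0.4, 6.1]
grip_width: 0.031
```

Run:
```python
from h import *
o,c=wrist(); print(o["ee_pos"],o["grip_width"],o["contact_force"])
cv2.imwrite("pics/w5.png",c["img"][:,:,::-1])
```

```text
[0.65127126 0.09244002 0.06627885] 0.03099605103436795 [-0.9885366   0.36732027  6.10811128]
```

View pics/w5.png

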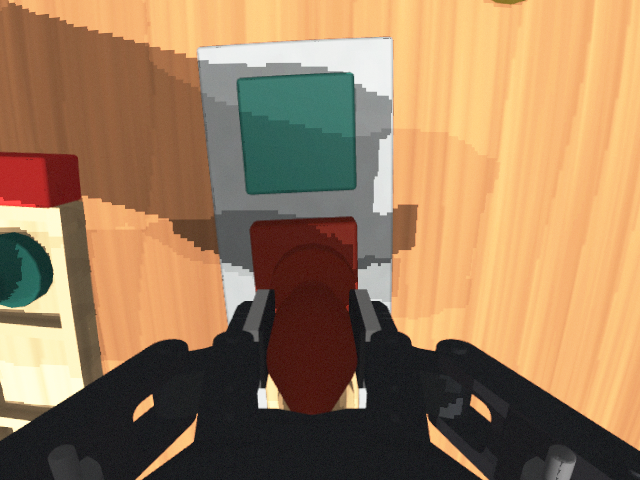

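Padauk is gripped. Carrying it to pocket 2.

Call:
jog_arm(
  deltas=[0.02, 0, 0, -0.015, 0, 0, 0, 0.02, 0, 0, -0.035, 0, 0, 0, 0.02, 0, 0, -0.05, 0, 0, 0, 0.02, -0.007, -0.017, -0.06, 0, 0, 0, 0.02, -0.018, -0.045, -0.06, 0, 0, 0, 0.02, -0.029, -0.073, -0.06, 0, 0, 0, 0.02, -0.041, -0.101, -0.06, 0, 0, 0, 0.02, -0.052, -0.129, -0.06, 0, 0, 0],
)

```text
clock: 8.4
ee_pos: [0.5203, 0.0398, 0.1256]
orientation: [[-0.0, 1.0, 0.0], [1.0, 0.0, -0.0], [-0.0, 0.0, -1.0]]
contact_force: [0.0, 0.1, 0.0]
grip_width: 0.0306
```

Call:
jog_arm(
  deltas=[0.02, -0.01, -0.027, 0, 0, 0, 0, 0.02, -0.017, -0.045, 0, 0, 0, 0, 0.02, -0.021, -0.053, 0, 0, 0, 0, 0.02, -0.021, -0.053, 0.01, 0, 0, 0, 0.02, -0.021, -0.053, 0.03, 0, 0, 0, 0.02, -0.021, -0.053, 0.045, 0, 0, 0, 0.02, -0.021, -0.053, 0.055, 0, 0, 0, 0.02, -0.021, -0.053, 0.055, 0, 0, 0],
)

```text
clock: 9.07
ee_pos: [0.469, 0.0195, 0.0688]
orientation: [[-0.0, 1.0, -0.001], [1.0, 0.0, -0.0], [-0.0, -0.001, -1.0]]
contact_force: [1.4, -0.1, -1.1]
grip_width: 0.0311
```

Run:
```python
from h import *
o,c=wrist(); print(o["ee_pos"],o["grip_width"],o["contact_force"])
cv2.imwrite("pics/w6.png",c["img"][:,:,::-1])
```

```text
[0.46903782 0.01949765 0.0687785 ] 0.03114021651521101 [ 1.43699085 -0.14407069 -1.10976777]
```

View pics/w6.png

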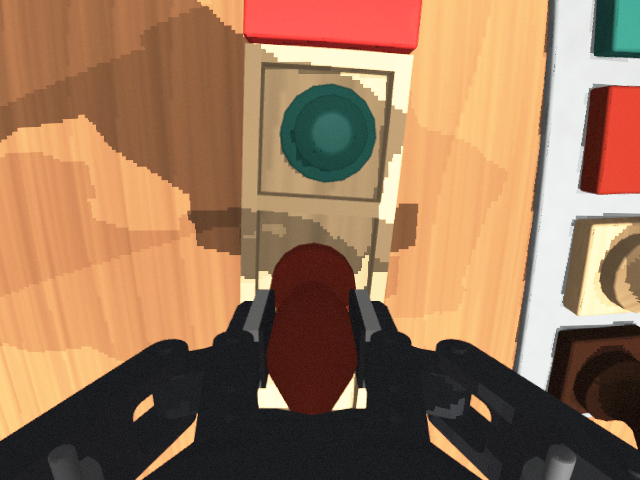

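Padauk is centred over pocket 2, and teal stands well in pocket 1 at (328,132). Lowering and releasing.

Call:
jog_arm(
  deltas=[0.02, 0, 0, 0.009, 0, 0, 0, 0.02, 0, 0, 0.015, 0, 0, 0, 0.02, 0, 0, 0.0175, 0, 0, 0, 0.02, 0, 0, 0.0175, 0, 0, 0, 0.045, 0, 0, 0.0175, 0, 0, 0, 0.06, 0, 0, 0.0175, 0, 0, 0, 0.075, 0, 0, 0.0175, 0, 0, 0, 0.085, 0, 0, 0.0175, 0, 0, 0],
)

```text
clock: 9.78
ee_pos: [0.4689, 0.0194, 0.0531]
orientation: [[-0.0, 1.0, 0.001], [1.0, 0.0, 0.0], [0.0, 0.001, -1.0]]
contact_force: [0.5, -0.8, -0.0]
grip_width: 0.0775
```

Call:
jog_arm(
  deltas=[0.085, 0, 0, 0, 0, 0, 0, 0.085, 0, 0, 0, 0, 0, 0, 0.085, 0, 0, -0.03, 0, 0, 0, 0.085, 0, 0, -0.065, 0, 0, 0, 0.085, 0, 0, -0.1, 0, 0, 0, 0.085, 0, 0, -0.125, 0, 0, 0, 0.085, 0, 0, -0.13, 0, 0, 0, 0.085, 0, 0, -0.13, 0, 0, 0],
)

```text
clock: 10.45
ee_pos: [0.4695, 0.0197, 0.1844]
orientation: [[-0.001, 1.0, 0.004], [1.0, 0.001, 0.001], [0.001, 0.004, -1.0]]
contact_force: [0.4, -0.4, -1.0]
grip_width: 0.0851
```

Run:
```python
from h import *
o,c=wrist(); print(o["ee_pos"],o["grip_width"],o["contact_force"])
im=c["img"][:,:,::-1].copy()
for p in [(.469,.019,.112),(.469,.019,.008),(.652,.021,.106),(.652,.021,.024)]:
    u=px(c,[p])[0]; cv2.drawMarker(im,tuple(int(x) for x in u),(255,0,255),0,12,1)
cv2.imwrite("pics/w7.png",im)
```

```text
[0.46953457 0.01971616 0.18444458] 0.08512326216310254 [ 0.43414769 -0.36946721 -1.03939319]
```

View pics/w7.png

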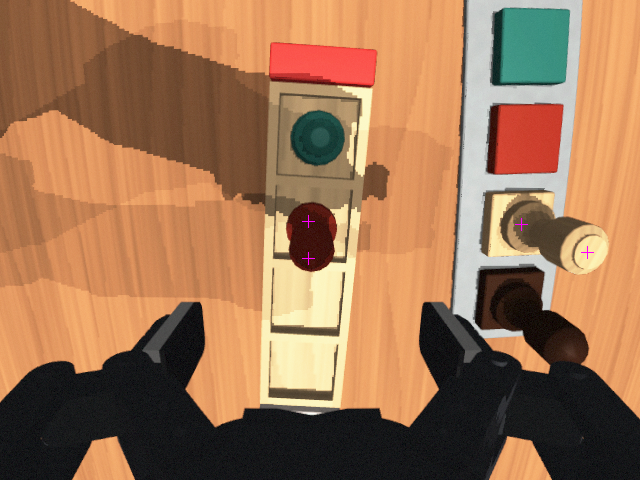

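Padauk stands in pocket 2 at (310,237) and teal in pocket 1. Ash head at (585,252), as predicted. Next, ash.

Call:
jog_arm(
  deltas=[0.085, 0, 0.02, 0, 0, 0, 0, 0.085, 0, 0.055, 0, 0, 0, 0, 0.085, 0, 0.09, 0, 0, 0, 0, 0.085, 0.001, 0.125, 0, 0, 0, 0, 0.085, 0.001, 0.155, 0, 0, 0, 0, 0.085, 0.001, 0.178, 0, 0, 0, 0, 0.085, 0.001, 0.183, 0, 0, 0, 0, 0.085, 0.001, 0.183, 0, 0, 0, 0],
)

```text
clock: 11.17
ee_pos: [0.6521, 0.0202, 0.1801]
orientation: [[0.0, 1.0, -0.003], [1.0, -0.0, -0.001], [-0.001, -0.003, -1.0]]
contact_force: [0.1, 0.2, -0.0]
grip_width: 0.0848
```

Call:
jog_arm(
  deltas=[0.085, 0, 0, 0.02, 0, 0, 0, 0.085, 0, 0, 0.05, 0, 0, 0, 0.085, 0, 0, 0.08, 0, 0, 0, 0.085, 0, 0, 0.105, 0, 0, 0, 0.085, 0, 0, 0.114, 0, 0, 0, 0.085, 0, 0, 0.116, 0, 0, 0, 0.085, 0, 0, 0.116, 0, 0, 0, 0.05, 0, 0, 0.116, 0, 0, 0],
)

```text
clock: 11.83
ee_pos: [0.652, 0.0201, 0.0679]
orientation: [[0.0, 1.0, 0.001], [1.0, -0.0, 0.0], [0.0, 0.001, -1.0]]
contact_force: [-0.5, 0.4, -0.1]
grip_width: 0.0747
```

Call:
jog_arm(
  deltas=[0.02, 0, 0, 0, 0, 0, 0, 0.02, 0, 0, 0, 0, 0, 0, 0.02, 0, 0, 0, 0, 0, 0, 0.02, 0, 0, 0, 0, 0, 0, 0.02, 0, 0, 0, 0, 0, 0, 0.02, 0, 0, 0, 0, 0, 0],
)

```text
clock: 12.33
ee_pos: [0.6524, 0.0204, 0.0679]
orientation: [[-0.0, 1.0, 0.002], [1.0, 0.0, 0.0], [0.0, 0.002, -1.0]]
contact_force: [0.7, -0.1, 5.4]
grip_width: 0.035
```

Run:
```python
from h import *
o,c=wrist(); print(o["ee_pos"],o["grip_width"],o["contact_force"])
cv2.imwrite("pics/w8.png",c["img"][:,:,::-1])
```

```text
[0.65242013 0.02043916 0.06792347] 0.03495292189672793 [ 0.73673846 -0.13317327  5.37730034]
```

View pics/w8.png

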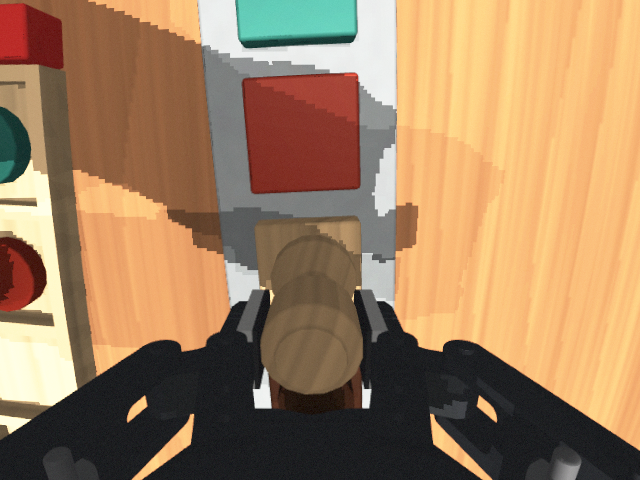

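Ash is gripped. Carrying it to pocket 3.

Call:
jog_arm(
  deltas=[0.02, 0, 0, -0.015, 0, 0, 0, 0.02, 0, 0, -0.035, 0, 0, 0, 0.02, 0, 0, -0.05, 0, 0, 0, 0.02, -0.007, -0.018, -0.06, 0, 0, 0, 0.02, -0.018, -0.046, -0.06, 0, 0, 0, 0.02, -0.029, -0.075, -0.06, 0, 0, 0, 0.02, -0.041, -0.104, -0.06, 0, 0, 0, 0.02, -0.052, -0.133, -0.06, 0, 0, 0],
)

```text
clock: 13.05
ee_pos: [0.5172, -0.0321, 0.1271]
orientation: [[-0.0, 1.0, 0.0], [1.0, 0.0, -0.0], [-0.0, 0.0, -1.0]]
contact_force: [0.6, -1.0, -0.9]
grip_width: 0.0348
```

Call:
jog_arm(
  deltas=[0.02, -0.01, -0.027, 0, 0, 0, 0, 0.02, -0.018, -0.047, 0, 0, 0, 0, 0.02, -0.0215, -0.055, 0, 0, 0, 0, 0.02, -0.0215, -0.055, 0.01, 0, 0, 0, 0.02, -0.0215, -0.055, 0.03, 0, 0, 0, 0.02, -0.0215, -0.055, 0.045, 0, 0, 0, 0.02, -0.0215, -0.055, 0.055, 0, 0, 0, 0.02, -0.0215, -0.055, 0.055, 0, 0, 0],
)

```text
clock: 13.72
ee_pos: [0.4639, -0.0529, 0.0704]
orientation: [[-0.0, 1.0, -0.002], [1.0, 0.0, 0.0], [0.0, -0.002, -1.0]]
contact_force: [0.2, -1.0, -1.2]
grip_width: 0.0348
```

Run:
```python
from h import *
o,c=wrist(); print(o["ee_pos"],o["grip_width"],o["contact_force"])
cv2.imwrite("pics/w9.png",c["img"][:,:,::-1])
```

```text
[ 0.46387714 -0.05292972  0.07035224] 0.034824002574374756 [ 0.15570042 -1.02704928 -1.23420016]
```

View pics/w9.png

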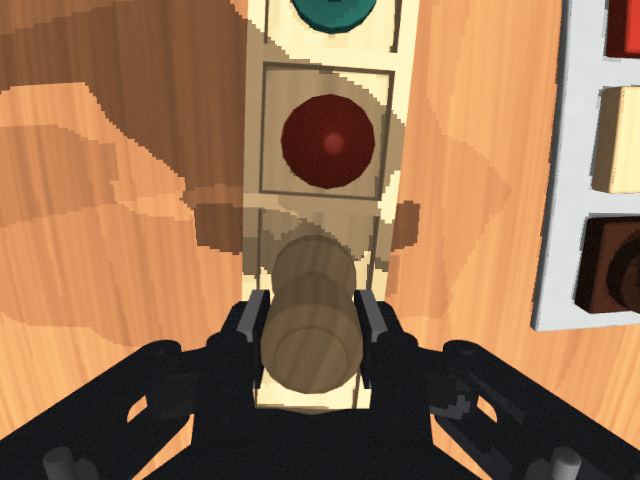

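Ash is over pocket 3, and padauk is centred in pocket 2 at (328,140). Lowering and releasing.

Call:
jog_arm(
  deltas=[0.02, 0, 0, 0.009, 0, 0, 0, 0.02, 0, 0, 0.015, 0, 0, 0, 0.02, 0, 0, 0.0175, 0, 0, 0, 0.02, 0, 0, 0.0175, 0, 0, 0, 0.045, 0, 0, 0.0175, 0, 0, 0, 0.06, 0, 0, 0.0175, 0, 0, 0, 0.075, 0, 0, 0.0175, 0, 0, 0, 0.085, 0, 0, 0.0175, 0, 0, 0],
)

```text
clock: 14.43
ee_pos: [0.4639, -0.0531, 0.0546]
orientation: [[-0.0, 1.0, 0.001], [1.0, 0.0, -0.0], [-0.0, 0.001, -1.0]]
contact_force: [0.5, 0.4, 0.8]
grip_width: 0.0795
```

Call:
jog_arm(
  deltas=[0.085, 0, 0, 0, 0, 0, 0, 0.085, 0, 0, 0, 0, 0, 0, 0.085, 0, 0, -0.03, 0, 0, 0, 0.085, 0, 0, -0.065, 0, 0, 0, 0.085, 0, 0, -0.1, 0, 0, 0, 0.085, 0, 0, -0.125, 0, 0, 0, 0.085, 0, 0, -0.13, 0, 0, 0, 0.085, 0, 0, -0.13, 0, 0, 0],
)

```text
clock: 15.1
ee_pos: [0.4646, -0.0529, 0.1859]
orientation: [[-0.001, 1.0, 0.004], [1.0, 0.001, 0.0], [0.0, 0.004, -1.0]]
contact_force: [0.1, 1.1, -1.1]
grip_width: 0.0855
```

Run:
```python
from h import *
o,c=wrist(); print(o["ee_pos"],o["grip_width"],o["contact_force"])
im=c["img"][:,:,::-1].copy()
for p in [(.4645,-.053,.09),(.4645,-.053,.008),(.6545,-.053,.115),(.6545,-.053,.024)]:
    u=px(c,[p])[0]; cv2.drawMarker(im,tuple(int(x) for x in u),(255,0,255),0,12,1)
cv2.imwrite("pics/w10.png",im)
```

```text
[ 0.46458645 -0.05292815  0.1859265 ] 0.08549398158403378 [ 0.06439265  1.0961958  -1.05461533]
```

View pics/w10.png

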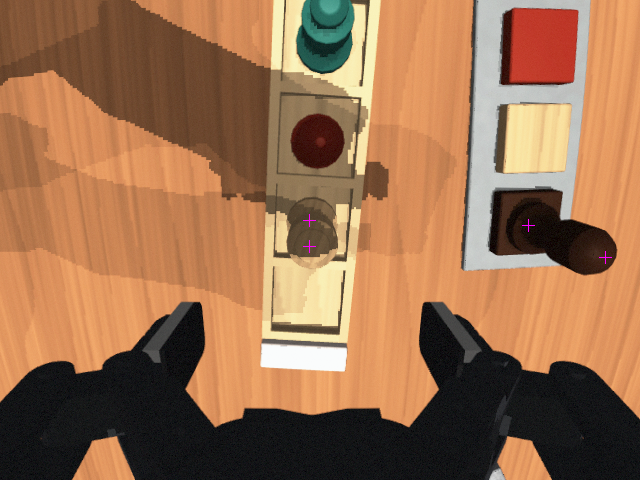

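Ash is in pocket 3 at (311,240). The remaining dark finial, walnut, has its head at (590,248) on the dark block. Fetching it.

Call:
jog_arm(
  deltas=[0.085, 0, 0.02, 0, 0, 0, 0, 0.085, 0, 0.055, 0, 0, 0, 0, 0.085, 0, 0.09, 0, 0, 0, 0, 0.085, 0, 0.125, 0, 0, 0, 0, 0.085, 0, 0.16, 0, 0, 0, 0, 0.085, 0, 0.184, 0, 0, 0, 0, 0.085, 0, 0.191, 0, 0, 0, 0, 0.085, 0, 0.191, 0, 0, 0, 0],
)

```text
clock: 15.82
ee_pos: [0.6554, -0.0531, 0.1815]
orientation: [[-0.0, 1.0, -0.002], [1.0, 0.0, -0.0], [-0.0, -0.002, -1.0]]
contact_force: [-0.1, -0.1, -0.9]
grip_width: 0.0848
```

Call:
jog_arm(
  deltas=[0.085, 0, 0, 0.02, 0, 0, 0, 0.085, 0, 0, 0.05, 0, 0, 0, 0.085, 0, 0, 0.08, 0, 0, 0, 0.085, 0, 0, 0.105, 0, 0, 0, 0.085, 0, 0, 0.115, 0, 0, 0, 0.085, 0, 0, 0.117, 0, 0, 0, 0.085, 0, 0, 0.117, 0, 0, 0, 0.05, 0, 0, 0.117, 0, 0, 0],
)

```text
clock: 16.48
ee_pos: [0.655, -0.0535, 0.0684]
orientation: [[0.0, 1.0, 0.001], [1.0, -0.0, -0.0], [-0.0, 0.001, -1.0]]
contact_force: [-0.1, 0.6, 0.8]
grip_width: 0.0749
```

Call:
jog_arm(
  deltas=[0.02, 0, 0, 0, 0, 0, 0, 0.02, 0, 0, 0, 0, 0, 0, 0.02, 0, 0, 0, 0, 0, 0, 0.02, 0, 0, 0, 0, 0, 0, 0.02, 0, 0, 0, 0, 0, 0, 0.02, 0, 0, 0, 0, 0, 0],
)

```text
clock: 16.98
ee_pos: [0.6551, -0.0531, 0.0684]
orientation: [[-0.0, 1.0, 0.001], [1.0, 0.0, 0.0], [0.0, 0.001, -1.0]]
contact_force: [-1.5, 1.3, 7.0]
grip_width: 0.0325
```

Run:
```python
from h import *
o,c=wrist(); print(o["ee_pos"],o["grip_width"],o["contact_force"])
cv2.imwrite("pics/w11.png",c["img"][:,:,::-1])
```

```text
[ 0.65511142 -0.05305997  0.06844472] 0.0325376843348176 [-1.45799396  1.3315279   7.04619748]
```

View pics/w11.png

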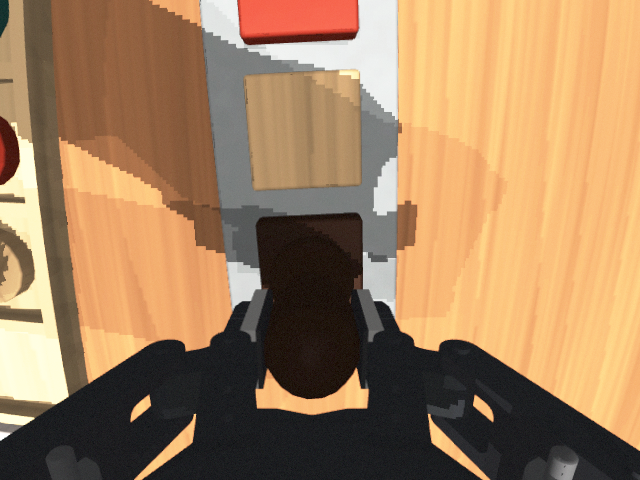

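Walnut is gripped. Carrying it to pocket 4.

Call:
jog_arm(
  deltas=[0.02, 0, 0, -0.015, 0, 0, 0, 0.02, 0, 0, -0.035, 0, 0, 0, 0.02, 0, 0, -0.05, 0, 0, 0, 0.02, -0.007, -0.019, -0.06, 0, 0, 0, 0.02, -0.018, -0.048, -0.06, 0, 0, 0, 0.02, -0.029, -0.078, -0.06, 0, 0, 0, 0.02, -0.04, -0.108, -0.06, 0, 0, 0, 0.02, -0.051, -0.138, -0.06, 0, 0, 0],
)

```text
clock: 17.7
ee_pos: [0.5153, -0.1043, 0.1277]
orientation: [[-0.001, 1.0, 0.001], [1.0, 0.001, -0.0], [-0.0, 0.001, -1.0]]
contact_force: [0.1, -0.0, -1.1]
grip_width: 0.0324
```

Call:
jog_arm(
  deltas=[0.02, -0.01, -0.028, 0, 0, 0, 0, 0.02, -0.018, -0.048, 0, 0, 0, 0, 0.02, -0.021, -0.057, 0, 0, 0, 0, 0.02, -0.021, -0.057, 0.01, 0, 0, 0, 0.02, -0.021, -0.057, 0.03, 0, 0, 0, 0.02, -0.021, -0.057, 0.045, 0, 0, 0, 0.02, -0.021, -0.057, 0.055, 0, 0, 0, 0.02, -0.021, -0.057, 0.055, 0, 0, 0],
)

```text
clock: 18.37
ee_pos: [0.46, -0.1248, 0.0709]
orientation: [[-0.0, 1.0, -0.001], [1.0, 0.0, 0.0], [0.0, -0.001, -1.0]]
contact_force: [0.9, -0.6, -1.4]
grip_width: 0.0323
```

Run:
```python
from h import *
o,c=wrist(); print(o["ee_pos"],o["grip_width"],o["contact_force"])
cv2.imwrite("pics/w12.png",c["img"][:,:,::-1])
```

```text
[ 0.45998585 -0.12480294  0.07089266] 0.03233251065132162 [ 0.86441377 -0.56546715 -1.39227473]
```

View pics/w12.png

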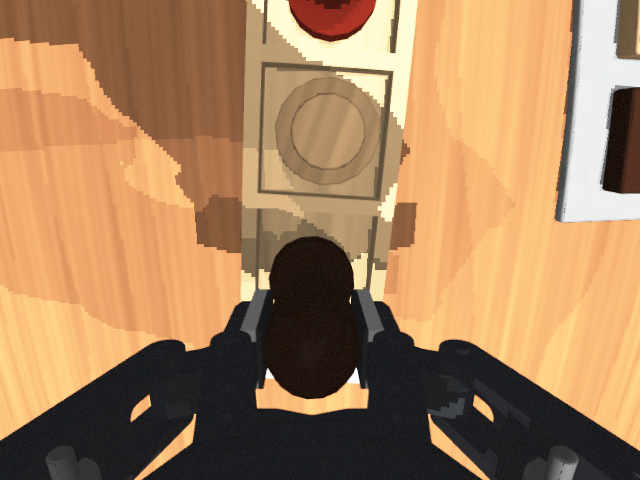

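Walnut is over pocket 4, and ash is centred in pocket 3 at (328,130). Lowering, releasing and backing off.

Call:
jog_arm(
  deltas=[0.02, 0, 0, 0.009, 0, 0, 0, 0.02, 0, 0, 0.015, 0, 0, 0, 0.02, 0, 0, 0.0175, 0, 0, 0, 0.02, 0, 0, 0.0175, 0, 0, 0, 0.045, 0, 0, 0.0175, 0, 0, 0, 0.06, 0, 0, 0.0175, 0, 0, 0, 0.075, 0, 0, 0.0175, 0, 0, 0, 0.085, 0, 0, 0.0175, 0, 0, 0],
)

```text
clock: 19.08
ee_pos: [0.4599, -0.1252, 0.0551]
orientation: [[-0.0, 1.0, 0.001], [1.0, 0.0, -0.0], [-0.0, 0.001, -1.0]]
contact_force: [0.4, -0.6, -0.6]
grip_width: 0.0788
```

Call:
jog_arm(
  deltas=[0.085, 0, 0, 0, 0, 0, 0, 0.085, 0, 0, 0, 0, 0, 0, 0.085, 0, 0, -0.03, 0, 0, 0, 0.085, 0, 0, -0.065, 0, 0, 0, 0.085, 0, 0, -0.1, 0, 0, 0, 0.085, 0, 0, -0.135, 0, 0, 0, 0.085, 0, 0, -0.16, 0, 0, 0, 0.085, 0, 0, -0.17, 0, 0, 0],
)

```text
clock: 19.75
ee_pos: [0.4607, -0.1255, 0.2283]
orientation: [[0.0, 1.0, 0.005], [1.0, -0.0, -0.0], [-0.0, 0.005, -1.0]]
contact_force: [-0.3, 1.2, -0.2]
grip_width: 0.0851
```

Call:
jog_arm(
  deltas=[0.085, -0.02, 0.02, 0, 0, 0, 0, 0.085, -0.055, 0.05, 0, 0, 0, 0, 0.085, -0.085, 0.08, 0, 0, 0, 0, 0.085, -0.115, 0.11, 0, 0, 0, 0, 0.085, -0.145, 0.135, 0, 0, 0, 0, 0.085, -0.165, 0.15, 0, 0, 0, 0, 0.085, -0.17, 0.15, 0, 0, 0, 0, 0.085, -0.17, 0.15, 0, 0, 0, 0],
)

```text
clock: 20.42
ee_pos: [0.6094, -0.2974, 0.2241]
orientation: [[0.002, 1.0, -0.001], [1.0, -0.002, -0.001], [-0.001, -0.001, -1.0]]
contact_force: [0.7, -0.4, -0.6]
grip_width: 0.085
```

Run:
```python
from h import *
o=get_obs(); print(o["ee_pos"],o["grip_width"],o["contact_force"],np.abs(o["qd"]).max())
t=camera("top"); im=cv2.resize(t["img"][230:360,230:500,::-1],None,fx=2.9,fy=2.9,interpolation=cv2.INTER_CUBIC)
for p,h in zip([(.4737,.0907),(.4691,.0188),(.4645,-.0530),(.4599,-.1249)],(.096,.104,.082,.091)):
    u,v=px(t,[(*p,.008),(*p,.008+h)])
    for q in(u,v): cv2.drawMarker(im,tuple(int(x) for x in ((q-[230,230])*2.9)),(255,255,0),0,14,1)
cv2.imwrite("pics/t13.png",im)
s=camera("scene"); cv2.imwrite("pics/s13.png",cv2.resize(s["img"][130:360,150:470,::-1],None,fx=2.5,fy=2.5))
```

```text
[ 0.60938157 -0.29735871  0.22405067] 0.08497412394733532 [ 0.67566812 -0.37514998 -0.61175454] 3.357664874786722
```

View pics/t13.png

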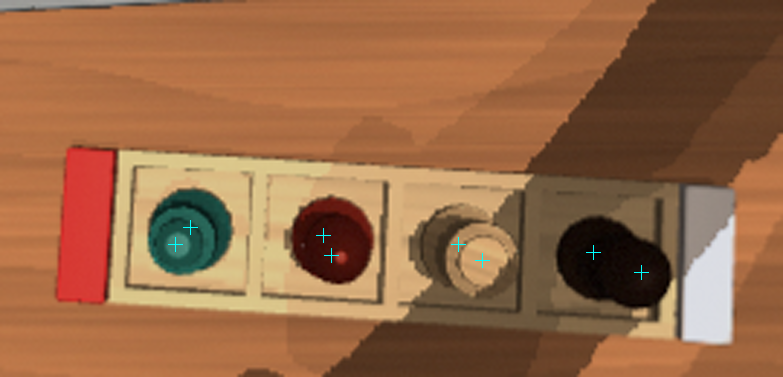

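View pics/s13.png

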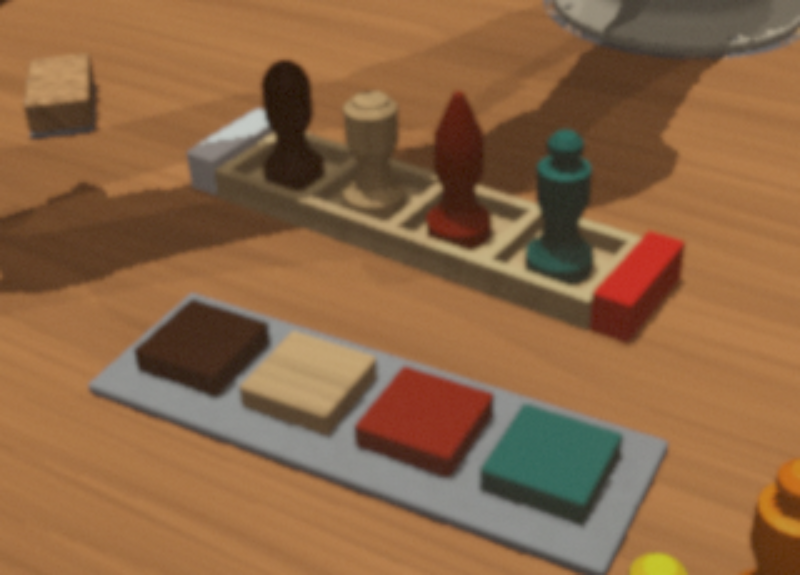

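All four stand upright in their pockets: teal (190,230), padauk (332,240), ash (465,247), walnut (600,262). They are within about 4 mm of the pocket centres, padauk being the farthest off. Letting the arm settle, then handing in.

Call:
jog_arm(
  deltas=[0.085, 0, 0, 0, 0, 0, 0, 0.085, 0, 0, 0, 0, 0, 0, 0.085, 0, 0, 0, 0, 0, 0, 0.085, 0, 0, 0, 0, 0, 0],
)

```text
clock: 20.85
ee_pos: [0.6097, -0.2943, 0.2252]
orientation: [[-0.001, 1.0, 0.0], [1.0, 0.001, 0.0], [0.0, 0.0, -1.0]]
contact_force: [-0.2, 1.7, -0.2]
grip_width: 0.0849
```

Run:
```python
from rig import *
print(finish_job())
```

```text
the job is handed in; nothing more can be done
None
```

I moved all four finials into the rack in the order of the drying row and handed the job in at about 21 s. From the red end they stand teal, padauk, ash, walnut. The hand-in gives no verdict.

In the last top and scene pictures all four stood upright in their own pockets, and the gripper was open and well clear. Teal, ash and walnut were within about 2 mm of their pocket centres. Padauk looked 3–4 mm off towards the white end, well inside the 14 mm allowed along the row. None of my checks failed; I judged rest from single pictures and did not measure the finials' speed.

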